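# Push the sample carrier under the measuring bridge and start the scan

### The job

Push the flat sample carrier along the measuring stage, between the guide rails and under the low bridge, until it is fully home against the stop at the far end; keep it flat on the stage all the way: do not tip, lift or carry it. Then press the round start button on the little grey box right down and let it come up again. Leave the other loose things where they stand.

Things in the scene. Friction and masses are not known exactly. Their poses are not given: they have to be found in the camera images.
- station: measuring stage, fixed to the bench. Origin on the bench (z = 0); x is the push direction, away from the robot towards the stop, y left, z up. Aluminium base plate from x = -180 to +145 mm, 180 mm wide, 10 mm thick: the carrier slides on its top, 10 mm above the origin. Open apron from x = -180 to 0 mm. The stage's place and yaw (up to 0.25 rad) change
- mouth (a point): start of the straight rails, on the plate, midway between them (x = 40 mm, y = 0 of the stage). Rails: inner faces 98 mm apart, from here to the stop, 14 mm tall above the plate. In front of them two slanted bars of the same height form a funnel, 140 mm wide at stage x = -5 mm
- bridge (a point): middle of the white bridge's underside (stage x = 70 mm), 22 mm above the plate. The bridge spans x = 45 to 95 mm of the stage and is 170 mm wide; its top is 56 mm above the bench, and a black round optic 42 mm across on it reaches 76 mm above the bench
- stop (a point): face of the dark end stop, at the plate, on the centre line (stage x = 130 mm)
- carrier: grey flat sample carrier with a round amber window, 120 mm long (x) by 90 wide (y) by 18 tall, 0.2 to 0.42 kg, loose on the apron. Origin: centre of its underside; x is the push direction, up to 0.22 rad off the stage's x, up to 15 mm beside its centre line. Home: front edge at the stop, origin at stage x = 70 mm, y = 0; its rear 35 mm then still stick out of the bridge towards the robot
- start_top (a point): centre of the top face of the round white start button (30 mm across) on a fixed grey box 100 x 90 x 50 mm; it stands left or right of the stage, the button is pressed straight down
- start (a joint): travel of the start button: 0 up, 0.006 m fully down; a spring of 5 N at full travel returns it
- dialbox: the other fixed grey box, 100 x 90 x 50 mm, with a black dial (36 mm across, 20 mm tall) instead of a button, on the other side of the stage; not used. Origin at the centre of its underside
- jar: bystander: amber jar, 40 mm across, 55 mm tall, left of the stage. Origin: centre of its underside
- puck: bystander: brass reference puck with a stem, 36 mm across, 34 mm tall, right of the stage. Origin: centre of its underside
- blank: bystander: small aluminium block 60 x 40 x 12 mm lying on the bench. Origin: centre of its underside
- beaker: bystander: glass beaker 64 mm across, 85 mm tall. Origin: centre of its underside
- solvent: bystander: white bottle 56 mm across, 130 mm tall. Origin: centre of its underside
- mouse: bystander: black computer mouse 100 x 58 x 31 mm on a blue pad. Origin: centre of its underside
Mind the look-alikes: they are no part of the job. Leave any blue or green look-alike of the part that bears start_top alone.

How it is judged:
On the way, in this order (a step that is already met when the one before it is completed fails the run):
1. the carrier is fully home against the stop under the bridge (x of carrier in the frame of station between 0.066 and 0.074 m and y of carrier in the frame of station between -0.007 and 0.007 m and angle between the x axis of carrier and the x axis of station, either way round below 0.08 rad), for 0.2 s.
2. the start button is pressed right down (value of joint start above 0.0045 m), for 0.05 s.
At the end, for the whole second after the job is handed in: The carrier is at rest, flat, between the rails with its front edge within 4 mm of the stop, within 7 mm of the centre line and 0.08 rad of square; the start button is up again (under 1.5 mm) (all of step 1 and linear speed of carrier below 0.01 m/s and angle between carrier's own z axis and vertical below 0.04 rad and value of joint start below 0.0015 m); the robot touches nothing.
It fails at once if the carrier is lifted more than 7 mm off the stage (height (world z) of carrier above 0.017 m).
It fails at once if the carrier is tipped by more than 0.1 rad (angle between carrier's own z axis and vertical above 0.1 rad).
It fails at once if the carrier falls off the stage (height (world z) of carrier below 0.004 m).
It fails at once if the start button is pressed (over 3 mm) before the carrier is home (value of joint start above 0.003 m and not (x of carrier in the frame of station between 0.066 and 0.074 m and y of carrier in the frame of station between -0.007 and 0.007 m and angle between the x axis of carrier and the x axis of station, either way round below 0.08 rad)).
It fails at once if another loose thing is moved by more than 20 mm (distance of any of jar, puck, blank, beaker, solvent, mouse from where it was at the start of the episode above 0.02 m).
It also fails if it takes over 54 s, if anything falls off the work surface, if the arm or the gripper's body presses on something with over 40 N, if the wrist force passes 120 N, or if a joint passes its speed limit or range.

### The arm

A 6-joint arm with a two-finger parallel gripper is mounted at the origin on the work surface. World frame = base frame: x ahead of the robot, y to its left, z up, the work surface at z = 0. Lengths are in m, angles in rad, forces in N, time in s.
With the tool pointing down it reaches from about 0.375 to 0.9 m from the base axis. Payload 3.1 kg.
Tool frame: the origin (TCP) lies between the finger pads; the fingertips stand 19 mm ahead of it and the grasp point (between the pads) is the TCP; z points along the fingers, y is the direction in which the jaws open and shut (so a half turn about z gives the same grasp; the last joint's range is limited). The gripper opens to 85 mm and grips with 20 to 120 N. Pads are 22 mm wide; open, the fingers measure 114 mm over their backs; the gripper's body (76 mm by 85 mm) begins 54 mm behind the grasp point. The pads swing forward as they close: fully open they stand 13 mm farther back than shut.
Start: joints at [0.952, 0.527, 1.433, -0, 1.181, -0.178], TCP at [0.267, 0.565, 0.25] pointing down, gripper open.
Joint ranges: [-3.08, 3.08], [-0.75, 2.2], [0.22, 2.44], [-1.43, 4.57], [0, 2.65], [-2.85, 2.85]. Speed limits (rad/s): [2.79, 2.79, 3.14, 3.14, 3.14, 3.14].

### API

Orientations are given as a unit quaternion [x, y, z, w].
In Python, from station import manip, optics, job gives the robot as it stands.
- The arm moves only by the shell command python3 -m inch 'ROWS' [OPENING] [FORCE]. ROWS is JSON, one flat list of numbers, 4 for each row, row after row: the shift along the world's x, y, z in cm, then the turn about the world's z in rad. A call has 1 to 20 rows; each row shifts and turns the commanded pose from where the row before left it; what a row does not reach is not made up. A row lasts 1/8 s, in which the tool goes at most 62.5 mm and 10.7 degrees, less where a joint would pass 70% of its speed; a pose out of reach is approached as far as the arm can. A call with a gripper value outside its range is refused whole. OPENING is the opening in per cent of the stroke, from 0 (shut) to 100 (fully open), set as the call begins (- or left out, the last holds). The fingers move at their own pace and stop on an object; FORCE is the grip in N (left out, the last holds). Time passes only in rows, so rows that do not move let the fingers close. It gives the time, the measured TCP pose, the force and the opening at its end, in the units of the state.
- manip.sense(): the state, without advancing time (a new reading comes with each control period).
- optics.snapshot(name): name is "side" or "top" or "wrist"; returns (picture, depth): 480x640x3 uint8, red, green, blue; 480x640 float32, m along the optical axis (not along the pixel's ray), 0 where there is no reading.
- optics.camera_model(name): a dict with "mtx" (3x3 intrinsics, pixels), "camera_from_world" (4x4, takes a point from world to camera coordinates); the wrist camera has in their place "tool_from_camera" (4x4, takes a point from camera to tool coordinates, whose origin is the TCP and whose axes are the flange's). Camera axes: x right, y up, looking along -z (the intrinsics and any distortion apply to the point x, -y, -z); pixel columns grow to the right and rows downward; lengths in m; the calibration is good to about 2 mm. A picture is of the moment at which its call begins: read the wrist's pose just before it. camera_model takes no time and is no camera call.
- job.sign_off(): hands the job in, once; it reports no verdict.
The state is a dict: "t": time; "q": joint angles; "qd": joint speeds; "tau": joint torques, N m; "tcp_pos": TCP position; "tool_rot": TCP orientation; "force": force on the tool from outside, world axes, zero at the start; "ft_torque": the same for the moment, N m; "finger_gap": opening from 0.0 (shut) to 1.0 (fully open).
Only numpy, scipy, OpenCV 4.12 (cv2) and the standard library are available. Lean on these libraries where they do the work, as an engineer would, in place of code of your own. Each camera call takes 0.05 s, during which the arm holds its last target.

## Working session

There is one attempt and no reset: what is moved stays moved. The work goes in short steps, Python scripts to look and compute and a shell command to move; the robot and the scene stay as the last step left them, time stands still between calls to the robot, and variables do not carry over. Pictures are saved under pics/ and viewed, and the job is handed in when it is done.

```bash
ls; mkdir -p pics
python3 - <<'E'
from station import manip, optics, job
import cv2, numpy as np
s=manip.sense(); print(s)
for n in ("top","side"):
    p,d=optics.snapshot(n); cv2.imwrite(f"pics/{n}0.png",p[:,:,::-1]); np.savez(f"{n}0.npz",p=p,d=d)
    print(n,optics.camera_model(n))
print(optics.camera_model("wrist"))
E
```

```text
pics
{'t': 0.0, 'q': array([ 9.51497913e-01,  5.28475764e-01,  1.43391286e+00,  3.73146396e-06,
        1.18138311e+00, -1.78493580e-01]), 'qd': array([ 3.03238602e-04,  8.02884305e-05, -1.25450201e-03,  1.18136788e-04,
        8.14823870e-04, -9.31972232e-04]), 'tau': array([ 9.59402678e-05, -4.42354345e+01, -1.78024417e+01, -2.19743856e-04,
        8.71013763e-03,  1.82812801e-05]), 'tcp_pos': array([0.26623702, 0.56471031, 0.24932431]), 'tool_rot': array([ 2.18622886e-01,  9.75808817e-01, -1.00333046e-03, -4.24768506e-04]), 'force': array([ 0.36461985,  0.77762105, -0.18439324]), 'ft_torque': array([ 0.01124222, -0.04825631,  0.01502347]), 'finger_gap': 0.9963578461355747}
top {'mtx': array([[538.94758849,   0.        , 319.49975402],
       [  0.        , 538.94758849, 234.3401494 ],
       [  0.        ,   0.        ,   1.        ]]), 'camera_from_world': array([[-0.01839768, -0.99979232, -0.00876552,  0.06703005],
       [ 0.98737996, -0.01954714,  0.1571583 , -0.53296517],
       [-0.157297  , -0.00576355,  0.98753452, -1.30257755],
       [ 0.        ,  0.        ,  0.       
[... 278 characters left out ...]
0.09553799,  0.7102363 ,  0.69745028, -0.13005916],
       [-0.1059702 , -0.68941681,  0.71657154, -0.95221367],
       [ 0.        ,  0.        ,  0.        ,  1.        ]])}
{'mtx': array([[405.02922479,   0.        , 315.44398225],
       [  0.        , 405.02922479, 230.24908987],
       [  0.        ,   0.        ,   1.        ]]), 'tool_from_camera': array([[-7.69682273e-04,  9.62598498e-01,  2.70930874e-01,
         6.89384532e-02],
       [ 9.99999696e-01,  7.07739311e-04,  3.26331364e-04,
         2.25341515e-04],
       [ 1.22377651e-04,  2.70931043e-01, -9.62598751e-01,
        -1.24797271e-01],
       [ 0.00000000e+00,  0.00000000e+00,  0.00000000e+00,
         1.00000000e+00]])}
```

View pics/top0.png

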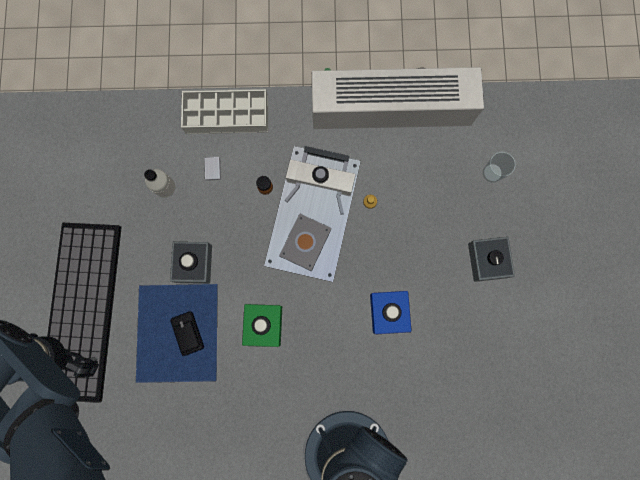

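View pics/side0.png

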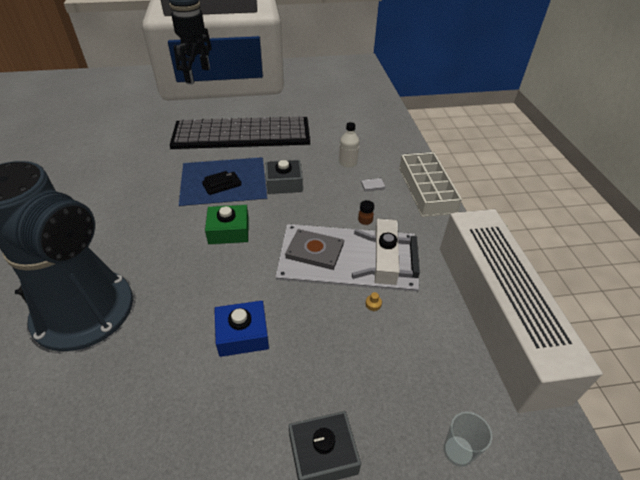

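The top view shows the plate with corners near (294,147), (360,158), (333,281) and (265,266), and the carrier around (305,242). The grey start box has its button at (188,261); the green and blue boxes are decoys. The grey dial box is at (491,258). Next I'll measure these.

```bash
cat > h.py <<'E'
import numpy as np, cv2
from station import optics
def ray(name,uv,z):
    m=optics.camera_model(name);K=m["mtx"];T=m["camera_from_world"]
    return castT(K,np.linalg.inv(T),uv,z)
def castT(K,W,uv,z):
    uv=np.atleast_2d(np.asarray(uv,float)); x=(uv[:,0]-K[0,2])/K[0,0]; y=(uv[:,1]-K[1,2])/K[1,1]
    d=np.c_[x,-y,-np.ones(len(x))]@W[:3,:3].T; o=W[:3,3]
    return o+d*((z-o[2])/d[:,2])[:,None]
def wristW(s):
    from scipy.spatial.transform import Rotation as R
    m=optics.camera_model("wrist"); T=np.eye(4);T[:3,:3]=R.from_quat(s["tool_rot"]).as_matrix();T[:3,3]=s["tcp_pos"]
    return m["mtx"],T@m["tool_from_camera"]
E
python3 - <<'E'
import numpy as np,cv2
p=np.load("top0.npz")["p"]
c=p[135:295,250:375]
cv2.imwrite("pics/crop1.png",cv2.resize(c,None,fx=4.6,fy=3.7*1.0,interpolation=cv2.INTER_CUBIC)[:600,:,::-1])
for uv in [(290,200),(278,260),(310,225),(295,255),(320,232),(305,242),(345,260),(315,175),(340,200),(400,240)]: print(uv,p[uv[1],uv[0]])
E
```

```text
(290, 200) [165 172 181]
(278, 260) [173 182 189]
(310, 225) [105 105 104]
(295, 255) [106 106 105]
(320, 232) [107 106 108]
(305, 242) [129  89  58]
(345, 260) [107 112 107]
(315, 175) [44 41 45]
(340, 200) [130 134 142]
(400, 240) [116 116 114]
```

View pics/crop1.png

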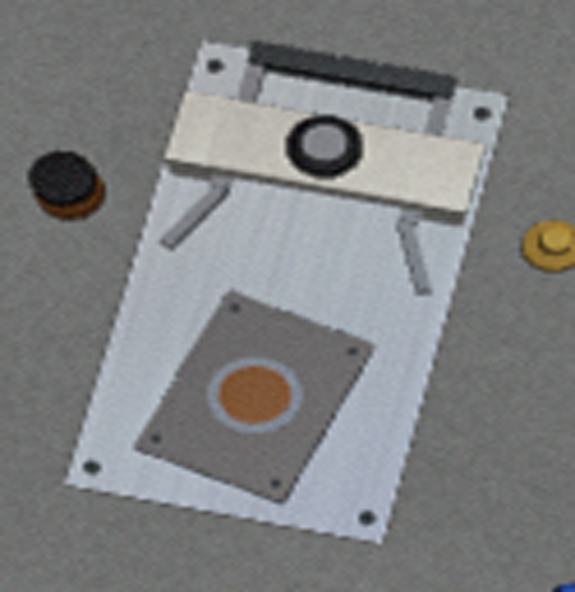

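```bash
cat > meas.py <<'E'
import numpy as np,cv2
from h import *
def measure(p, verbose=1):
    a=p.astype(int); mx=a.max(2); mn=a.min(2)
    H=np.zeros(mx.shape,bool);H[140:290,255:370]=1
    # plate: bluish bright
    m=((mx>140)&H).astype(np.uint8)
    m=cv2.morphologyEx(m,cv2.MORPH_OPEN,np.ones((3,3)))
    c=max(cv2.findContours(m,0,2)[0],key=cv2.contourArea)
    hull=cv2.convexHull(c)
    q=cv2.approxPolyDP(hull,6,True)[:,0]
    return m,q
if __name__=="__main__":
    p=np.load("top0.npz")["p"]
    m,q=measure(p); print("plate px",q.tolist())
    w=ray("top",np.array([[68,487],[382,543],[507,95],[205,40]])/[4.6,3.7]+[250-.4,135-.4],0.010)[:,:2]
    def info(w):
        for i in range(4): e=w[(i+1)%4]-w[i]; print(np.round(w[i],4),"len",round(float(np.linalg.norm(e)),4),"ang",round(float(np.arctan2(e[1],e[0])),3))
        print("c",w.mean(0))
    info(w)
    print("carrier")
    w=ray("top",np.array([[135,450],[285,503],[373,346],[231,290]])/[4.6,3.7]+[250-.4,135-.4],0.028)[:,:2]; info(w)
    # button, box
    print("px check"); g=cv2.cvtColor(p,cv2.COLOR_RGB2GRAY)
    b=(g[248:276,175:203]>170).astype(np.uint8); M=cv2.moments(b,True); u=(M['m10']/M['m00']+175,M['m01']/M['m00']+248); print(u,M['m00'],ray("top",u,0.06))
    d=np.load("top0.npz")["d"]; print(d[261,188],d[275,205],d[280,220], d[242,305])
    ps=np.load("side0.npz")["p"]; gs=cv2.cvtColor(ps,cv2.COLOR_RGB2GRAY)
    b=(gs[155:176,272:296]>170).astype(np.uint8); M=cv2.moments(b,True); u2=(M['m10']/M['m00']+272,M['m01']/M['m00']+155); print(u2,M['m00'])
    for z in(.05,.06,.07,.08): print(z,ray("top",u,z),ray("side",u2,z))
E
python3 meas.py
```

```text
plate px [[285, 182], [351, 196], [332, 280], [265, 265]]
[0.4603 0.1982] len 0.1771 ang -1.808
[0.4187 0.0261] len 0.324 ang -0.243
[ 0.7331 -0.0519] len 0.1767 ang 1.319
[0.7771 0.1192] len 0.3266 ang 2.897
c [0.59727925 0.0729249 ]
carrier
[0.4829 0.1596] len 0.0895 ang -2.004
[0.4453 0.0784] len 0.1177 ang -0.44
[0.5518 0.0284] len 0.0875 ang 1.089
[0.5924 0.1059] len 0.122 ang 2.685
c [0.51810201 0.09308684]
px check
(186.7157894736842, 260.2421052631579) 95.0 [[0.47355977 0.38309378 0.06      ]]
1.3111572 1.3263876 1.371036 1.3574618
(282.925, 162.95) 40.0
0.05 [[0.47471167 0.38564209 0.05      ]] [[0.47519475 0.40931362 0.05      ]]
0.06 [[0.47355977 0.38309378 0.06      ]] [[0.47425986 0.39495824 0.06      ]]
0.07 [[0.47240786 0.38054548 0.07      ]] [[0.47332497 0.38060286 0.07      ]]
0.08 [[0.47125595 0.37799718 0.08      ]] [[0.47239008 0.36624748 0.08      ]]
```

Stage yaw is about -0.243 and its origin about (0.614, 0.069). The carrier is near stage (-0.099, 0) and turned about -0.2. I'll move the wrist camera over the stage for a finer look.

```bash
python3 -m inch '[2.07,-3.44,0,0.014,2.07,-3.44,0,0.014,2.07,-3.44,0,0.014,2.07,-3.44,0,0.014,2.07,-3.44,0,0.014,2.07,-3.44,0,0.014,2.07,-3.44,0,0.014,2.07,-3.44,0,0.014,2.07,-3.44,0,0.014,2.07,-3.44,0,0.014,2.07,-3.44,0,0.014,2.07,-3.44,0,0.014,2.07,-3.44,0,0.014,2.07,-3.44,0,0.014,0,0,0,0,0,0,0,0]' 50
python3 - <<'E'
from h import *
from station import manip
s=manip.sense(); print(s)
p,d=optics.snapshot("wrist"); K,W=wristW(s); np.savez("w1.npz",p=p,d=d,K=K,W=W); cv2.imwrite("pics/w1.png",p[:,:,::-1])
E
```

```text
t: 2.1
tcp_pos: [0.5557, 0.0838, 0.2498]
tool_rot: [0.122, 0.992, 0.0, -0.001]
force: [0.6, 0.5, -0.5]
finger_gap: 0.496
{'t': 2.1, 'q': array([-4.92852047e-02,  4.43885387e-01,  1.59224376e+00,  4.61416650e-04,
        1.10733787e+00, -1.37488847e+00]), 'qd': array([ 0.0215293 , -0.00654557,  0.00701831, -0.00280527, -0.00069877,
       -0.00049856]), 'tau': array([-7.32544363e-01, -3.90195429e+01, -1.70554000e+01, -3.77592933e-02,
       -4.00358916e-02, -1.07038486e-03]), 'tcp_pos': array([0.55565467, 0.08384196, 0.24978564]), 'tool_rot': array([ 1.22392156e-01,  9.92481355e-01,  1.37075719e-04, -9.49776734e-04]), 'force': array([ 0.57742473,  0.51767376, -0.47565033]), 'ft_torque': array([-0.03655187, -0.01768957, -0.02189089]), 'finger_gap': 0.49625636553569963}
```

View pics/w1.png

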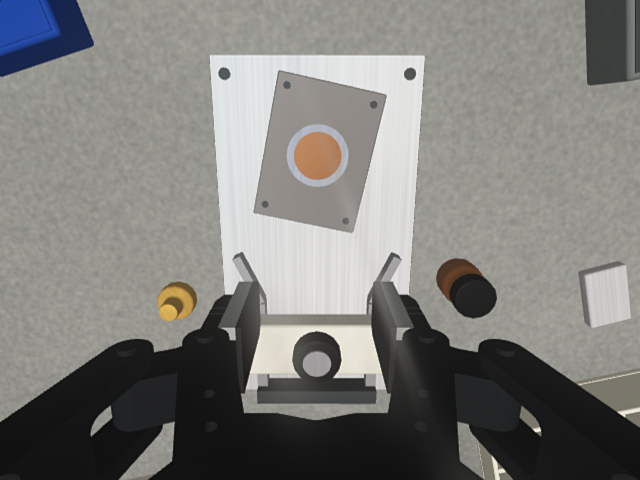

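The wrist view shows the near plate edge between (210,56) and (424,56). The carrier corners are about (280,71), (386,96), (353,232) and (254,213), with the funnel clear. Now I'll fit lines.

```bash
cat > fit.py <<'E'
import sys
from h import *
f=np.load(sys.argv[1]); p=f["p"];K=f["K"];W=f["W"]
hsv=cv2.cvtColor(p,cv2.COLOR_RGB2HSV); v=cv2.GaussianBlur(p,(3,3),0).max(2).astype(int)
print("levels",v[80,215:235:4],v[150,330-60:360:10],v[40,300])
m=(v>175).astype(np.uint8); m[300:]=0
c=max(cv2.findContours(m,0,1)[0],key=cv2.contourArea)[:,0]
def fitl(pts,z):
    w=castT(K,W,pts,z)[:,:2]; l=cv2.fitLine(w.astype(np.float32),cv2.DIST_HUBER,0,.001,.001).ravel(); return l
y0=c[:,1].min(); print("y0",y0)
L=[];R=[]
for r in range(y0+6,240,2):
    xs=np.where(m[r])[0]; L.append((xs[0]-.5,r)); R.append((xs[-1]+.5,r))
xs=np.where(m[y0+8])[0]
T=[(x,np.where(m[:,x])[0][0]-.5) for x in range(xs[0]+8,xs[-1]-8,2)]
out=[]
for n,e in(("L",L),("R",R),("T",T)):
    l=fitl(np.array(e,float),.010); print(n,l,"ang",np.arctan2(l[1],l[0])); out.append(l)
u=out[0][:2]*np.sign(out[0][0])+out[1][:2]*np.sign(out[1][0]); u/=np.linalg.norm(u); n=np.array([-u[1],u[0]])
yc=(out[0][2:]@n+out[1][2:]@n)/2; xr=out[2][2:]@u
org=u*(xr+.180)+n*yc
print("width",out[0][2:]@n-out[1][2:]@n,"stage origin",org,"yaw",np.arctan2(u[1],u[0]))
# carrier
hole=((v>90)&(v<170)|((hsv[...,1]>110)&(hsv[...,0]<20))).astype(np.uint8)
hole[:y0+3]=0; hole[300:]=0
hole=cv2.morphologyEx(hole,cv2.MORPH_OPEN,np.ones((5,5)))
n_,lab,st,ce=cv2.connectedComponentsWithStats(hole)
pt=(np.array(eval(sys.argv[2])) if len(sys.argv)>2 else np.array([300,205]))
k=lab[pt[1],pt[0]]; mm=(lab==k).astype(np.uint8); print("area",st[k])
cc=max(cv2.findContours(mm,0,1)[0],key=cv2.contourArea)[:,0]
w=castT(K,W,cc,.028)[:,:2]
r=cv2.minAreaRect((w*1000).astype(np.float32)); print("rect",r)
b=cv2.boxPoints(r)/1000
C=np.array(r[0])/1000; d=C-org
a=np.array([b[(i+1)%4]-b[i] for i in range(4)]); l=a[np.argmax(np.linalg.norm(a,axis=1)*(a@u>0))]
print("carrier stage x,y",d@u,d@n,"yaw rel",np.arctan2(l@n,l@u))
print("corners stage",[( round(float((q-org)@u),4),round(float((q-org)@n),4)) for q in b])
E
python3 fit.py w1.npz
```

```text
levels [227 231 200 222 228] [149 148 196 190 186 182 178 175 141] 151
y0 54
L [ 0.96969646 -0.24431293  0.49530655  0.00744018] ang -0.24681109
R [ 0.9695933  -0.24472201  0.539164    0.18199122] ang -0.24723296
T [0.2437015  0.9698503  0.44145092 0.11734053] ang 1.3246157
width -0.17997642 stage origin [0.61515385 0.07002337] yaw -0.24702202
area [  254    71   132   161 12293]
rect ((519.7041015625, 94.60246276855469), (89.98040771484375, 119.69483184814453), 63.87275314331055)
carrier stage x,y -0.09856237835843207 0.0004938580677008504 yaw rel -0.20898445
corners stage [(-0.1664, -0.0311), (-0.0494, -0.0559), (-0.0307, 0.0321), (-0.1478, 0.0569)]
```

Run:
```python
from h import *
f=np.load("w1.npz"); d=f["d"];K=f["K"]; Tc=optics.camera_model("wrist")["tool_from_camera"]
v,u=np.mgrid[0:480,0:640]; P=np.stack([(u-K[0,2])/K[0,0]*d,-(v-K[1,2])/K[1,1]*d,-d],-1)@Tc[:3,:3].T+Tc[:3,3]
near=(d>0)&(P[...,2]<0.08)&(P[...,2]>-.06)
for side in(-1,1):
    k=near&(P[...,1]*side>0.005)
    z=P[...,2][k]; print(side,np.percentile(z,[90,97,99,99.8,100]))
    kk=k&(P[...,2]>np.percentile(z,99.5)-.004); q=P[kk]; print(kk.sum(),"x",q[:,0].min(),q[:,0].max(),"y",q[:,1].min(),q[:,1].max())
```

```text
-1 [-0.01573532  0.00205506  0.00884837  0.01336683  0.01651129]
304 x -0.010874999872051053 0.011841217242121192 y -0.033009800612158635 -0.020930080048871653
1 [-0.01582874  0.00226986  0.00874171  0.01320004  0.0164874 ]
307 x -0.011140657519136274 0.011658380941285337 y 0.021397030480080063 0.03378079394703626
```

Run:
```python
from h import *
print(ray("top",[(243,306),(281,306),(281,346),(243,346),(262,325)],.05)[:,:2])
print(ray("top",[(371,293),(410,292),(411,332),(374,333)],.05)[:,:2])
f=np.load("w1.npz"); d=f["d"];K=f["K"]; Tc=optics.camera_model("wrist")["tool_from_camera"]
v,u=np.mgrid[0:480,0:640]; P=np.stack([(u-K[0,2])/K[0,0]*d,-(v-K[1,2])/K[1,1]*d,-d],-1)@Tc[:3,:3].T+Tc[:3,3]
n=(d>0)&(P[...,2]<0.08)
for z in np.arange(-.06,.03,.01):
    k=n&(P[...,2]>z)&(P[...,2]<z+.01); q=P[k]
    if len(q): print(round(z,2),q[:,0].min().round(3),q[:,0].max().round(3),q[:,1].min().round(3),q[:,1].max().round(3))
```

```text
[[0.36011422 0.24614222]
 [0.3583913  0.15364292]
 [0.26304708 0.15432612]
 [0.26469244 0.24576687]
 [0.3136717  0.1999521 ]]
[[ 0.38572181 -0.06603187]
 [ 0.38635779 -0.16103678]
 [ 0.29046323 -0.15914943]
 [ 0.28971466 -0.07004835]]
-0.06 -0.012 0.019 -0.061 0.062
-0.05 -0.013 0.018 -0.058 0.059
-0.04 -0.013 0.015 -0.055 0.056
-0.03 -0.011 0.014 -0.05 0.052
-0.02 -0.011 0.012 -0.035 0.035
-0.01 -0.011 0.012 -0.035 0.035
0.0 -0.011 0.012 -0.035 0.035
0.01 -0.011 0.011 -0.028 0.028
```

```bash
python3 -m inch '[-3.24,0.85,0,-0.0016,-3.24,0.85,0,0,-3.24,0.85,0,0,-3.24,0.84,0,0,0,0,-4.5,0,0,0,-4.5,0,0,0,-4.5,0,0,0,-4,0,0,0,-2.5,0,0,0,-1.0,0,0,0,-0.5,0,0,0,0,0,0,0,0,0]'
python3 - <<'E'
from h import *
p,d=optics.snapshot("side"); cv2.imwrite("pics/s2.png",cv2.resize(p[180:340,220:460],None,fx=3,fy=3,interpolation=2)[:,:,::-1])
E
```

```text
t: 3.78
tcp_pos: [0.4274, 0.1177, 0.0361]
tool_rot: [0.123, 0.992, 0.0, 0.001]
force: [-0.6, -0.8, 0.0]
finger_gap: 0.498
```

View pics/s2.png

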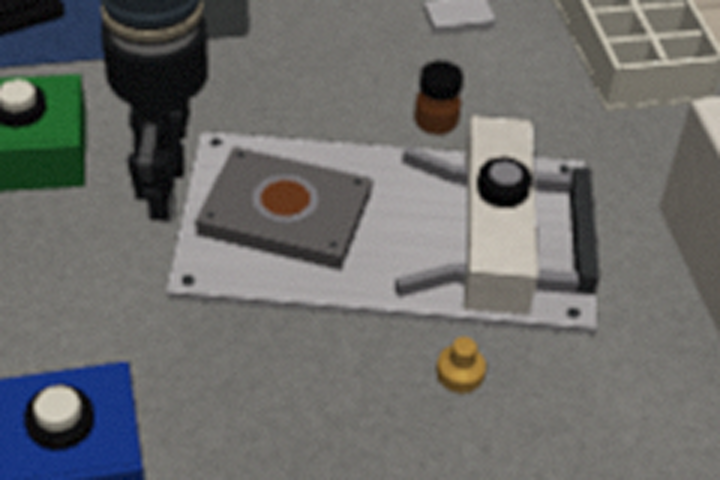

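The tool stands behind the carrier and clear of it. I'll lower it a little, start pushing along the stage axis and check.

```bash
python3 -m inch '[0,0,-0.5,0,0,0,0,0,0.485,-0.122,0,0,0.485,-0.122,0,0,0.485,-0.122,0,0,0.485,-0.122,0,0,0.485,-0.122,0,0,0.485,-0.122,0,0,0.485,-0.122,0,0,0.485,-0.122,0,0,0.485,-0.122,0,0,0.485,-0.122,0,0,0.485,-0.122,0,0,0.485,-0.122,0,0]'
cat > chk.py <<'E'
import sys
from h import *
from station import manip
s=manip.sense(); org=np.array([.61515,.07002]);u=np.array([.96965,-.24451]);n=np.array([-u[1],u[0]])
dd=s["tcp_pos"][:2]-org; q=s["tool_rot"]; print("tcp stage",dd@u,dd@n,s["tcp_pos"][2],"yaw err",2*np.arctan2(q[1],q[0])-np.pi+.247,"F",np.round(s["force"],1),"t",s["t"])
p,d=optics.snapshot("top"); cv2.imwrite(f"pics/{sys.argv[1]}.png",cv2.resize(p[130:290,240:400],None,fx=3.7,fy=3.7,interpolation=2)[:,:,::-1])
p,d=optics.snapshot("side"); cv2.imwrite(f"pics/{sys.argv[1]}s.png",cv2.resize(p[180:340,220:460],None,fx=3,fy=3,interpolation=2)[:,:,::-1])
E
python3 chk.py c3
```

```text
t: 5.58
tcp_pos: [0.4855, 0.1028, 0.0303]
tool_rot: [0.123, 0.992, 0.0, 0.0]
force: [-1.0, -1.0, -0.1]
finger_gap: 0.502
tcp stage -0.13372969986044045 0.00010339436122134894 0.030293649012493554 yaw err 0.0006348121034723819 F [-1.  -1.  -0.1] t 5.575
```

View pics/c3.png

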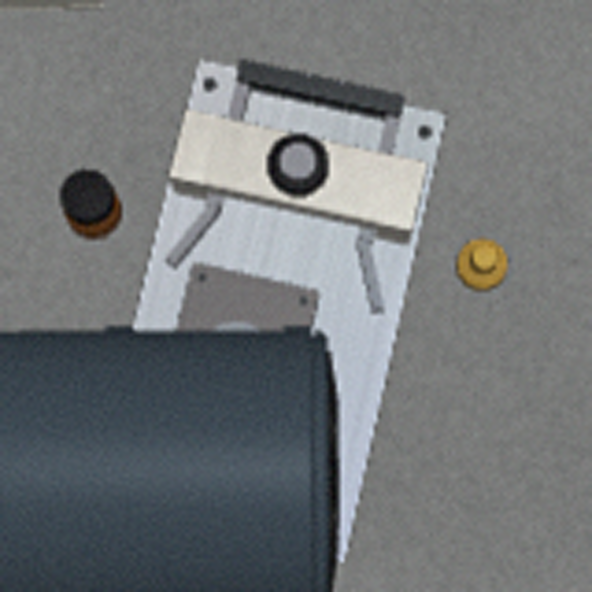

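View pics/c3s.png

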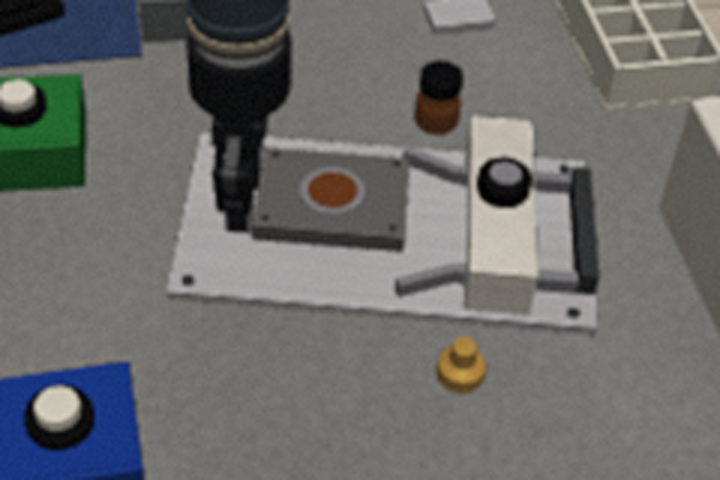

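The carrier has squared up against both fingers. It sits left of centre, with front corners at crop (193,264) and (320,291). I'll compute the offset.

Run:
```python
from h import *
org=np.array([.61515,.07002]);u=np.array([.96965,-.24451]);n=np.array([-u[1],u[0]])
for nm,uv,z in(("top",[(193,264),(320,291)],.028),):
    w=ray(nm,np.array(uv)/3.7+[239.6,129.6],z)[:,:2]-org; print(w@u,w@n)
w=ray("side",np.array([(409,164),(405,237),(262,150),(253,231)])/3+[219.6,179.6],.028)[:,:2]-org; print(w@u,w@n)
w=ray("top",np.array([(198,58),(446,114)])/3.7+[239.6,129.6],.010)[:,:2]-org; print(w@u,w@n)
```

```text
[-0.00510185 -0.00392662] [ 0.05648224 -0.03303277]
[-0.00106179 -0.001043   -0.12222911 -0.11863488] [ 0.05005615 -0.03175282  0.0529097  -0.03869342]
[0.14476356 0.14399025] [ 0.09008476 -0.090249  ]
```

The offset is about +10 mm. I'll back off, shift the tool 10 mm left to sit behind the carrier's centre, then push diagonally back to the centre line.

```bash
python3 -m inch '[-0.485,0.122,0,0,-0.485,0.122,0,0,0.257,1.018,0,0,0,0,0,0,0.485,-0.122,0,0,0.485,-0.122,0,0,0.453,-0.249,0,0,0.453,-0.249,0,0,0.453,-0.249,0,0,0.453,-0.249,0,0,0.453,-0.249,0,0,0.453,-0.249,0,0,0.453,-0.249,0,0,0.453,-0.249,0,0]'
python3 chk.py c4
```

```text
t: 7.42
tcp_pos: [0.5242, 0.093, 0.0303]
tool_rot: [0.123, 0.992, -0.0, 0.0]
force: [-1.8, 1.7, -1.3]
finger_gap: 0.5
tcp stage -0.09378003781610471 1.5392812194707442e-05 0.030256960106414894 yaw err 0.0005601726004670349 F [-1.8  1.7 -1.3] t 7.425
```

View pics/c4.png

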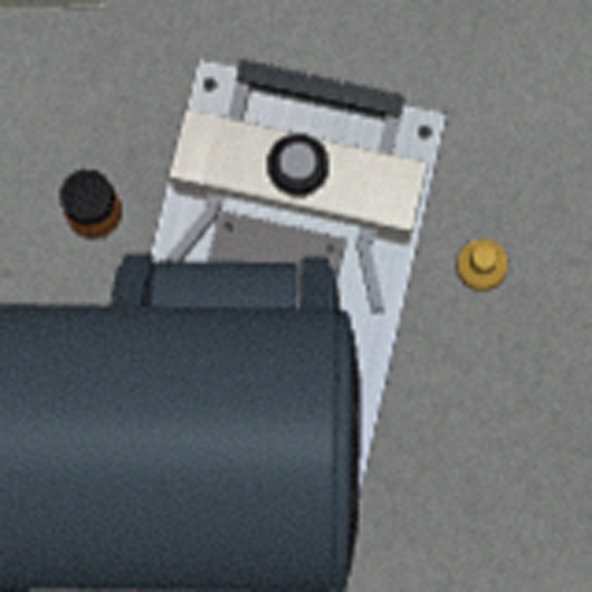

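View pics/c4s.png

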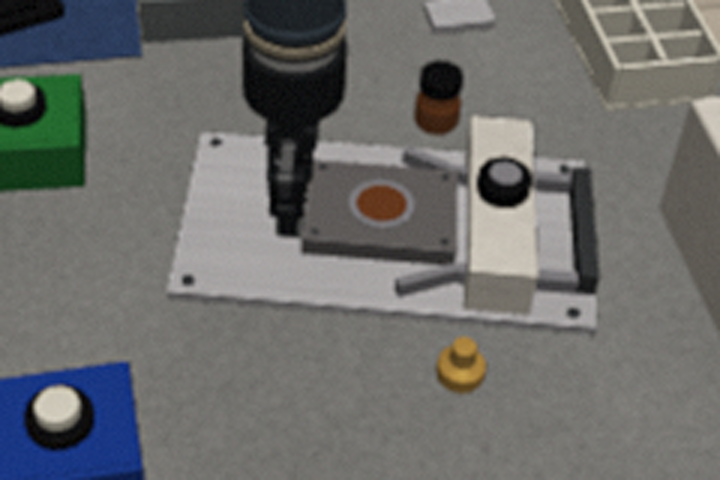

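Run:
```python
from h import *
org=np.array([.61515,.07002]);u=np.array([.96965,-.24451]);n=np.array([-u[1],u[0]])
w=ray("top",np.array([(219,213),(346,241),(221,203),(359,236)])/3.7+[239.6,129.6],.028)[:,:2]-org; print(w@u,w@n)
w=ray("side",np.array([(459,180),(455,250),(313,163),(303,244)])/3+[219.6,179.6],.028)[:,:2]-org; print(w@u,w@n)
```

```text
[0.03401367 0.03439697 0.04123867 0.03985719] [ 0.0474096  -0.04259598  0.04771279 -0.05054751]
[ 0.03980285  0.03765299 -0.07908682 -0.0787925 ] [ 0.03602189 -0.04104818  0.04231397 -0.04795386]
```

The carrier is square, about +2 mm off centre, and between the rail entrances. Pushing straight on.

```bash
python3 -m inch '[0.475,-0.16,0,0,0.475,-0.16,0,0,0.485,-0.122,0,0,0.485,-0.122,0,0,0.485,-0.122,0,0,0.485,-0.122,0,0,0.485,-0.122,0,0,0.485,-0.122,0,0,0.485,-0.122,0,0,0.485,-0.122,0,0]'
python3 chk.py c5
```

```text
t: 8.78
tcp_pos: [0.5724, 0.0801, 0.0303]
tool_rot: [0.123, 0.992, -0.0, -0.0]
force: [-3.4, 0.7, 2.6]
finger_gap: 0.501
tcp stage -0.04387636885523262 -0.0006455003356036749 0.030307160756768366 yaw err 0.0005899771731284753 F [-3.4  0.7  2.6] t 8.775
```

View pics/c5s.png

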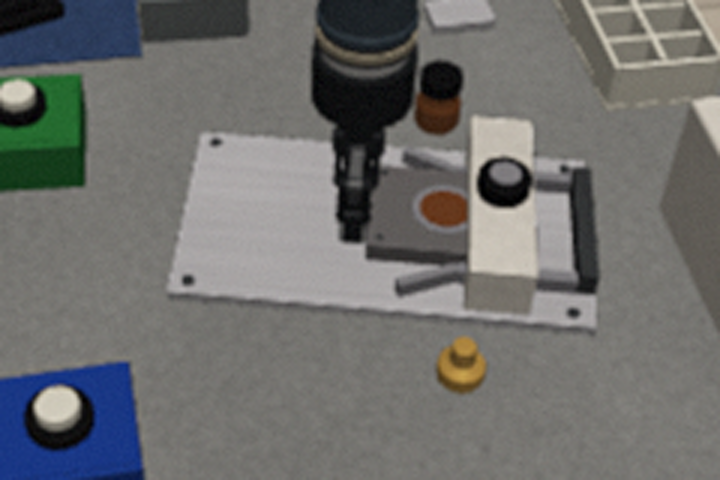

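The carrier is under the bridge and the force is low. Next 3.8 cm, then small steps with force checks.

```bash
python3 -m inch '[0.485,-0.122,0,0,0.485,-0.122,0,0,0.485,-0.122,0,0,0.485,-0.122,0,0,0.485,-0.122,0,0,0.485,-0.122,0,0,0.485,-0.122,0,0,0.29,-0.073,0,0]'
python3 -m inch '[0.194,-0.049,0,0,0,0,0,0]'; python3 -m inch '[0.194,-0.049,0,0,0,0,0,0]'
```

```text
t: 9.88
tcp_pos: [0.6095, 0.0708, 0.0303]
tool_rot: [0.123, 0.992, 0.0, 0.0]
force: [-0.7, 0.5, 0.0]
finger_gap: 0.499
t: 10.12
tcp_pos: [0.6113, 0.0704, 0.0304]
tool_rot: [0.123, 0.992, -0.0, 0.0]
force: [-1.3, -0.6, 0.1]
finger_gap: 0.502
t: 10.38
tcp_pos: [0.613, 0.07, 0.0304]
tool_rot: [0.123, 0.992, -0.0, 0.0]
force: [-1.5, 0.3, 0.1]
finger_gap: 0.499
```

```bash
python3 -m inch '[0.194,-0.049,0,0,0,0,0,0]'; python3 -m inch '[0.194,-0.049,0,0,0,0,0,0]'; python3 chk.py c6
```

```text
t: 10.62
tcp_pos: [0.6143, 0.0696, 0.0304]
tool_rot: [0.123, 0.992, 0.0, -0.001]
force: [-2.9, 0.9, 2.9]
finger_gap: 0.497
t: 10.88
tcp_pos: [0.6143, 0.0696, 0.0303]
tool_rot: [0.123, 0.992, 0.0, -0.003]
force: [-7.1, 2.0, 5.3]
finger_gap: 0.502
tcp stage -0.0006945213751793619 -0.00063792863512933 0.030250392367086362 yaw err 0.0007241530933713713 F [-7.1  2.   5.3] t 10.875
```

View pics/c6s.png

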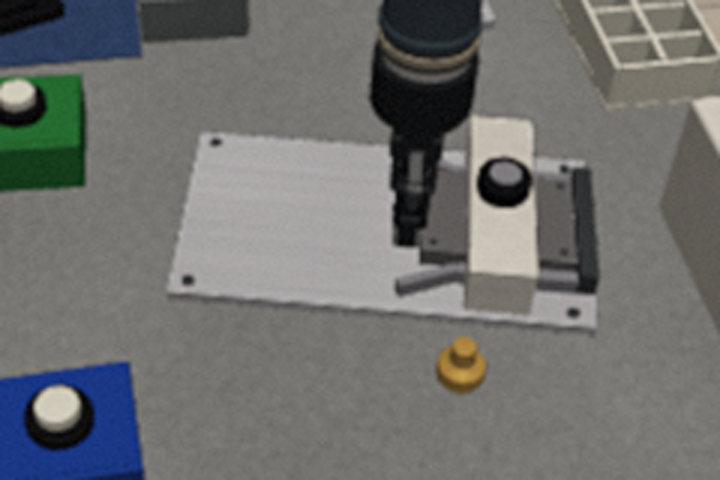

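Motion stopped at the expected place (rear face at stage x ≈ 10 mm) with the force rising, so the carrier is home. One small extra press, then back off, lift and verify from above.

```bash
python3 -m inch '[0.194,-0.049,0,0,0,0,0,0]'; python3 -m inch '[-0.97,0.245,0,0,-1.94,0.49,0,0,-1.94,0.49,0,0,0,0,4,0,0,0,5,0,0,0,5,0,0,0,5,0,0,0,0,0]'
python3 - <<'E'
from h import *
from station import manip
s=manip.sense(); print(s["tcp_pos"],s["t"])
p,d=optics.snapshot("wrist"); K,W=wristW(s); np.savez("w7.npz",p=p,d=d,K=K,W=W); cv2.imwrite("pics/w7.png",p[:,:,::-1])
E
```

```text
t: 11.22
tcp_pos: [0.6144, 0.0695, 0.0301]
tool_rot: [0.123, 0.992, 0.0, -0.005]
force: [-8.8, 2.1, 7.0]
finger_gap: 0.501
t: 12.22
tcp_pos: [0.5746, 0.0804, 0.2255]
tool_rot: [0.123, 0.992, 0.0, 0.007]
force: [-0.1, -0.8, -0.2]
finger_gap: 0.503
[0.57459436 0.0803736  0.22546774] 12.225
```

View pics/w7.png

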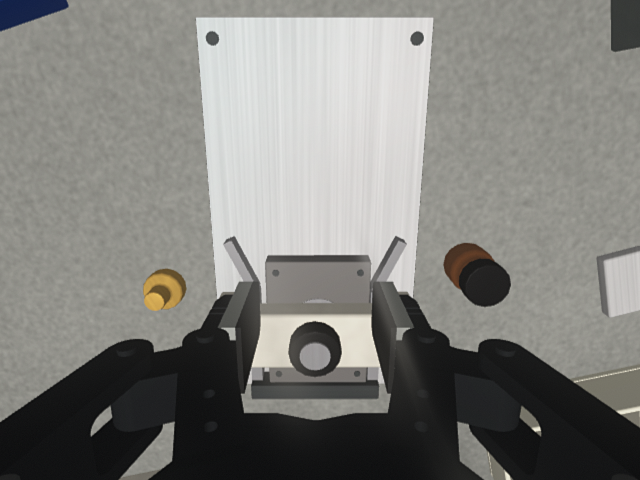

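Run:
```python
from h import *
org=np.array([.61515,.07002]);u=np.array([.96965,-.24451]);n=np.array([-u[1],u[0]])
f=np.load("w7.npz");p=f["p"]
print(p[248:272,300].max(1),p[290,255:275].max(1),p[290,362:380].max(1))
w=castT(f["K"],f["W"],[(266,262),(370,262)],.028)[:,:2]-org;print(w@u,w@n)
w=castT(f["K"],f["W"],[(266,255.5),(370,255.5),(196,17),(433,17)],.010)[:,:2]-org;print(w@u,w@n)
```

```text
[216 216 216 217 216 219 208 132  67  68  70  68  68  83 118 133 134 133
 133 133 134 133 132 134] [ 74  75  75  76  88 107 185 211 208 209 202 138 135 137 139 138 137 137
 136 137] [127 127 127 127 128 129 131 116  90 102 105  70  72  80  84  86  86  88]
[0.01093008 0.0110227 ] [-0.0410707   0.04703841]
[ 0.0116689   0.01176218 -0.17980104 -0.17986393] [-0.04315895  0.04943487 -0.0893243   0.08975402]
```

The carrier is home, square and about 3 mm off centre (limit 7 mm). Now to the start box, with the fingers shut.

```bash
python3 -m inch '[-0.69,3.61,0,0,-0.69,3.61,0,0,-0.69,3.61,0,0,-0.69,3.61,0,0,-0.69,3.61,0,0,-0.69,3.61,0,0,-0.69,3.61,0,0,-0.69,3.61,0,0,0,0,0,0,0,0,0,0]' 0
python3 - <<'E'
from h import *
from station import manip
s=manip.sense(); print(s["tcp_pos"],s["t"],s["finger_gap"])
p,d=optics.snapshot("wrist"); K,W=wristW(s); np.savez("w8.npz",p=p,d=d,K=K,W=W); cv2.imwrite("pics/w8.png",p[:,:,::-1])
E
```

```text
t: 13.52
tcp_pos: [0.5146, 0.3689, 0.2188]
tool_rot: [0.123, 0.992, -0.001, -0.001]
force: [-0.2, -0.3, -0.1]
finger_gap: 0.001
[0.51464246 0.36890393 0.21876651] 13.525 0.0007374580596903126
```

View pics/w8.png

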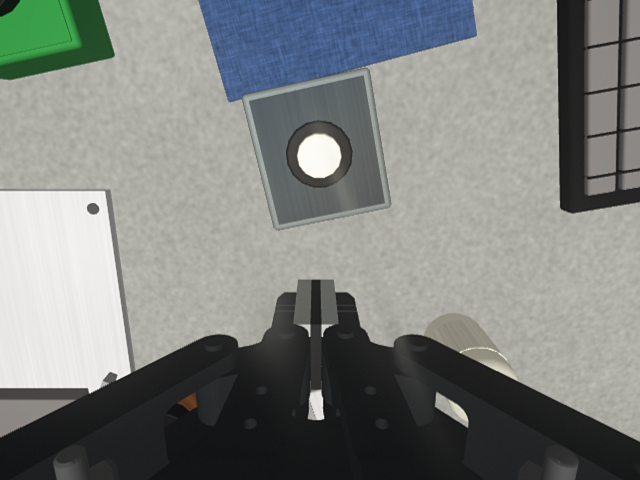

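The wrist view shows the grey start box with the white button centred near (319,156). I'll take its height from depth and its position from a ray.

Run:
```python
from h import *
f=np.load("w8.npz");p=f["p"];d=f["d"];K=f["K"];W=f["W"]
m=np.zeros((480,640),np.uint8);m[115:195,280:360]=p[115:195,280:360].min(2)>190
M=cv2.moments(m,True);uv=(M['m10']/M['m00'],M['m01']/M['m00']);print(uv,M['m00'])
dd=np.median(d[m>0]); P=W@[(uv[0]-K[0,2])/K[0,0]*dd,-(uv[1]-K[1,2])/K[1,1]*dd,-dd,1];print(dd,P)
dz=d[200,340];print((W@[(340-K[0,2])/K[0,0]*dz,-(200-K[1,2])/K[1,1]*dz,-dz,1]))
print(castT(K,W,uv,.068),castT(K,W,uv,P[2]))
```

```text
(318.73871409028726, 155.60670314637483) 1462.0
0.26705435 [0.47238768 0.38170902 0.07321452 1.        ]
[0.50911118 0.38867506 0.05263819 1.        ]
[[0.47285583 0.38162338 0.068     ]] [[0.47238768 0.38170902 0.07321452]]
```

```bash
python3 -m inch '[-2.1,0.63,0,0,-2.1,0.63,0,0,0,0,-4,0,0,0,-4,0,0,0,-3,0,0,0,-0.7,0,0,0,0,0,0,0,0,0]'; python3 -m inch '[0,0,-0.3,0,0,0,-0.2,0,0,0,0,0]';  python3 -m inch '[0,0,-0.2,0,0,0,0,0]'; python3 -m inch '[0,0,-0.2,0,0,0,0,0]'
```

```text
t: 14.58
tcp_pos: [0.4737, 0.3828, 0.1049]
tool_rot: [0.123, 0.992, 0.001, 0.001]
force: [0.3, -0.5, 0.8]
finger_gap: -0.002
t: 14.95
tcp_pos: [0.4729, 0.3821, 0.0983]
tool_rot: [0.123, 0.992, -0.0, -0.0]
force: [-0.6, -0.2, -0.4]
finger_gap: -0.003
t: 15.2
tcp_pos: [0.4729, 0.3821, 0.0961]
tool_rot: [0.123, 0.992, -0.0, -0.0]
force: [0.0, 0.9, -0.6]
finger_gap: -0.003
t: 15.45
tcp_pos: [0.4729, 0.3821, 0.0941]
tool_rot: [0.123, 0.992, -0.0, -0.0]
force: [-0.6, -0.3, 0.2]
finger_gap: -0.0
```

```bash
python3 -m inch '[0,0,-0.2,0,0,0,0,0]'; python3 -m inch '[0,0,-0.2,0,0,0,0,0]';  python3 -m inch '[0,0,-0.2,0,0,0,0,0]'; python3 -m inch '[0,0,-0.2,0,0,0,0,0]'
```

```text
t: 15.7
tcp_pos: [0.4729, 0.3821, 0.0921]
tool_rot: [0.123, 0.992, -0.0, -0.0]
force: [0.2, 0.2, 0.6]
finger_gap: 0.003
t: 15.95
tcp_pos: [0.4731, 0.3822, 0.0904]
tool_rot: [0.123, 0.992, 0.0, 0.0]
force: [-0.7, 0.0, 1.6]
finger_gap: 0.003
t: 16.2
tcp_pos: [0.4731, 0.3822, 0.0885]
tool_rot: [0.123, 0.992, 0.0, 0.0]
force: [-0.3, -0.5, 2.4]
finger_gap: -0.001
t: 16.45
tcp_pos: [0.4731, 0.3822, 0.0864]
tool_rot: [0.123, 0.992, 0.0, 0.0]
force: [-0.6, 0.3, 3.6]
finger_gap: 0.002
```

The force is rising with the spring. I'll continue to the bottom.

```bash
python3 -m inch '[0,0,-0.2,0,0,0,0,0]'; python3 -m inch '[0,0,-0.2,0,0,0,0,0]'; python3 -m inch '[0,0,-0.1,0,0,0,0,0]'
```

```text
t: 16.7
tcp_pos: [0.4731, 0.3823, 0.085]
tool_rot: [0.123, 0.992, 0.0, 0.0]
force: [-1.1, -1.1, 6.8]
finger_gap: 0.001
t: 16.95
tcp_pos: [0.4732, 0.3823, 0.0849]
tool_rot: [0.123, 0.992, 0.0, 0.0]
force: [-3.2, -1.5, 18.8]
finger_gap: 0.005
t: 17.2
tcp_pos: [0.4732, 0.3823, 0.0848]
tool_rot: [0.123, 0.992, 0.0, 0.001]
force: [-4.8, -2.2, 23.4]
finger_gap: 0.003
```

It bottomed out: 23 N with no further travel. The travel from first contact is about 6–7 mm. Now up and a final check.

```bash
python3 -m inch '[0,0,0.5,0,0,0,1,0,0,0,4,0,0,0,5,0,0,0,5,0,0,0,0,0,0,0,0,0,0,0,0,0]'
python3 - <<'E'
from h import *
p,d=optics.snapshot("top"); cv2.imwrite("pics/f.png",p[:,:,::-1]);np.savez("top9.npz",p=p)
q,d=optics.snapshot("side"); cv2.imwrite("pics/fs.png",q[:,:,::-1])
a=np.load("top0.npz")["p"]
g=cv2.absdiff(a,p).max(2)>45; n,l,s,c=cv2.connectedComponentsWithStats(g.astype(np.uint8)); print([list(map(int,x)) for x in s[1:] if x[4]>25])
org=np.array([.61515,.07002]);u=np.array([.96965,-.24451]);n=np.array([-u[1],u[0]])
cv2.imwrite("pics/fc.png",cv2.resize(p[130:290,240:400],None,fx=3.7,fy=3.7,interpolation=2)[:,:,::-1])
E
```

```text
t: 18.2
tcp_pos: [0.4719, 0.3815, 0.2342]
tool_rot: [0.123, 0.992, -0.001, -0.002]
force: [-0.9, -0.4, -0.6]
finger_gap: 0.001
[[306, 154, 36, 16, 309], [298, 183, 37, 23, 538], [79, 193, 142, 287, 18633], [279, 213, 52, 58, 1717], [84, 235, 7, 12, 51], [101, 247, 10, 26, 168], [86, 248, 5, 10, 34], [92, 248, 9, 12, 69], [181, 252, 6, 10, 32], [91, 261, 9, 12, 85], [94, 274, 4, 10, 31], [98, 287, 9, 12, 58], [104, 312, 6, 16, 35], [0, 320, 79, 142, 6013], [49, 337, 9, 12, 96], [54, 342, 14, 48, 358], [47, 350, 10, 12, 102], [69, 351, 9, 12, 80], [92, 352, 8, 12, 54], [78, 355, 11, 22, 151], [89, 358, 7, 19, 89], [45, 363, 10, 13, 108], [68, 368, 8, 8, 28], [44, 376, 9, 13, 98], [65, 378, 10, 12, 84], [65, 391, 8, 4, 31], [375, 433, 8, 8, 41], [344, 448, 17, 3, 37], [396, 448, 12, 16, 52], [0, 463, 10, 17, 161], [398, 465, 15, 15, 124]]
```

View pics/fc.png

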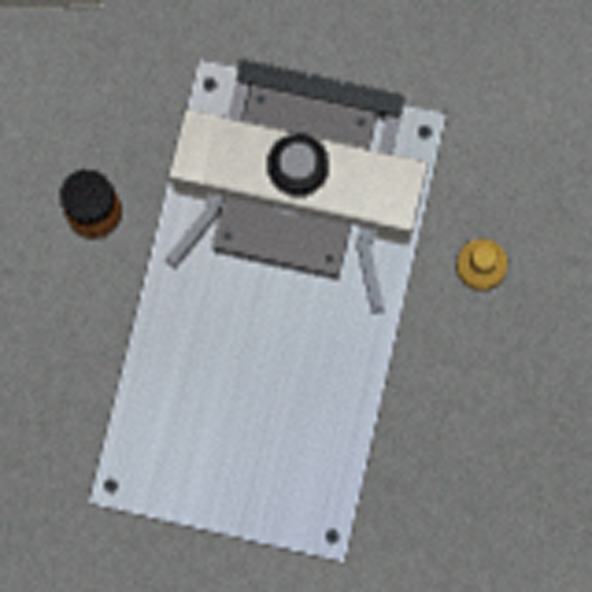

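View pics/fs.png

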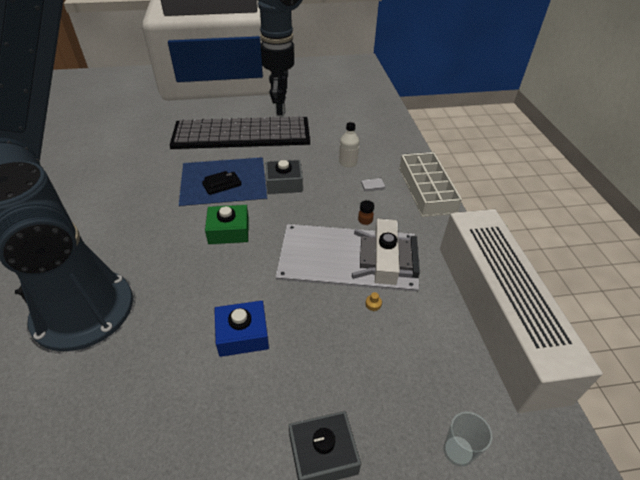

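The carrier's front edge is against the stop, between the rails. The button is up, the bystanders are where they were, and the arm is clear. Handing in.

Run:
```python
from station import job
print(job.sign_off())
```

```text
the job is handed in; nothing more can be done
None
```

The carrier is home against the stop, the start button was pressed right down and released, and I handed the job in at about 18 s of the 54 s allowed. The interface gives no verdict, so what follows is from my own checks.

- **Push:** I pushed the carrier flat along the stage with two half-open fingers. They squared it up but left it about 10 mm to the left, so I re-centred it with a short diagonal push before the rails.
- **Carrier check:** Motion stopped at the expected place with the force rising to about 9 N. After backing off, the wrist view put the carrier at stage x of about 71 mm and y of about +3 mm, square to the stage. The allowed range is 66 to 74 mm in x and ±7 mm in y.
- **Button check:** I pressed the start button on the grey box with shut fingers. After 6–7 mm of travel the force rose steeply to 23 N, so it was fully down. I then lifted clear, and the last side view shows the button up.
- **Other things:** The final top and side pictures show the bystanders and the blue and green look-alike boxes where they stood at the start. The arm's last force reading was about zero.
- **Disagreement:** Partway through the push, the top and side cameras disagreed by about 4 mm on the carrier's sideways position (+2.5 mm against about -2 mm). I relied on the rails and the final wrist view instead.

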